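Seat the crooked filter cartridge in its dock

ROBOT

A 6-joint arm with a two-finger parallel gripper is mounted at the origin on the work surface. World frame = base frame: x ahead of the robot, y to its left, z up, the work surface at z = 0. Lengths are in m, angles in rad, forces in N, time in s.
With the tool pointing down it reaches from about 0.3 to 0.875 m from the base axis. Payload 6.4 kg.
Tool frame: the origin (TCP) lies at the very end of the fingers, on their centre line; the grasp point (between the pads) lies 19 mm behind it; x points along the fingers, y is the direction in which the jaws open and shut, and the axes are right-handed (so a half turn about x gives the same grasp; the last joint's range is limited). The gripper opens to 88 mm and grips with 3 to 60 N. Pads are 18 mm wide; open, the fingers measure 123 mm over their backs; the gripper's body (75 mm by 187 mm) begins 45 mm behind the grasp point.
Start: joints at [1.122, 0.181, 1.607, -0, 1.354, -0.206], TCP at [0.138, 0.558, 0.217] pointing down, gripper open.
Joint ranges: [-2.99, 2.99], [-0.89, 2.07], [0.3, 2.58], [-1.14, 4.28], [0, 2.63], [-3.12, 3.12]. Speed limits (rad/s): [2.57, 2.57, 3.01, 3.14, 3.14, 3.14].

INTERFACE

Orientations are given as [roll, pitch, yaw] about the fixed x, y, z axes, in that order (R = Rz(yaw) Ry(pitch) Rx(roll)).
In Python, from plant import r gives the robot as it stands.
- The arm moves only by the tool apply_moves, never from a script. Its argument "motion" is a list of rows, each a list of 2 entries, a list of its own where there are three numbers: the shift along the tool's x, y, z in m, then the turn, a rotation vector about the tool's x, y, z in degrees. In form: [[[tx, ty, tz], [rx, ry, rz]], ...]. A call has 1 to 20 rows; each row shifts and turns the commanded pose from where the row before left it, along the tool's axes as they then stand; what a row does not reach is not made up. A row lasts 1/10 s, in which the tool goes at most 50 mm and 8.59 degrees, less where a joint would pass 70% of its speed; a pose out of reach is approached as far as the arm can. A call with a gripper value outside its range is refused whole. "gripper" is the opening, from 0 (shut) to 1 (fully open), set as the call begins (left out, the last holds). The fingers move at their own pace and stop on an object; the grip force is fixed at half the most. Time passes only in rows, so rows that do not move let the fingers close. It gives the time, the measured TCP pose, the force and the opening at its end, in the units of the state.
- r.get_obs(): the state, without advancing time (a new reading comes with each control period).
- r.snapshot(name): name is "scene" or "top"; returns the picture (420x560x3 uint8, blue, green, red); there is no depth.
- r.camera_info(name): a dict with "fx", "fy", "cx", "cy" (pixels), "world_to_cam" (4x4, takes a point from world to camera coordinates). Camera axes: x right, y up, looking along -z (the intrinsics and any distortion apply to the point x, -y, -z); pixel columns grow to the right and rows downward; lengths in m; the calibration is good to about 2 mm. A picture is of the moment at which its call begins. camera_info takes no time and is no camera call.
- r.finish_job(): hands the job in, once; it reports no verdict.
Trained networks look in the newest picture that a camera, given by its name, has taken for a name from the list of things; names that differ only in an ending like _2 or _b are one class to them, and where a whole thing is asked for, a point or a joint stands for the part that bears it (a point fixed in the world has none). Each returns a list of dicts, best first, with "p" (0 to 1); they miss things now and then, are a little off and sometimes report something else, mostly with a low value. They report only what shows in the picture. A call takes as long as a camera call. They do not tell look-alikes from the thing itself.
- r.boxes_of(camera, target): "bbox" ([left, top, right, bottom] as shares, 0 to 1, of the picture: columns of its width, rows of its height, round what is visible of it).
- r.spot_point(camera, target): "xy" ([column, row] as shares, 0 to 1, of the picture: columns of its width, rows of its height: a listed point, or the origin of a listed thing).
The state is a dict: "t": time; "qpos": joint angles; "dq": joint speeds; "joint_efforts": joint torques, N m; "position": TCP position; "tool_rot": TCP orientation; "ft_force": force on the tool from outside, world axes, zero at the start; "wrist_torque": the same for the moment, N m; "width": finger opening in m.
Only numpy, scipy, OpenCV 4.12 (cv2) and the standard library are available. Lean on these libraries where they do the work, as an engineer would, in place of code of your own. Each camera call takes 0.05 s, during which the arm holds its last target.

TASK

One of the two filter cartridges on the optical bench was left standing crooked on top of its dock, with its key across the slot. Take it by its handle and, pressing lightly, turn it on the spot until the key lines up with the slot and drops fully home; do not lift it out of its dock. Let go, and leave the other cartridge, already seated in its own dock, alone.

Things in the scene. Friction and masses are not known exactly. Their poses are not given: they have to be found in the camera images.
- cartridge_grip (a point): Centre of the upright handle on the crooked cartridge, the one standing 16 mm too high. Flat black handle, 50 long (x) x 14 thick (y) x 50 mm high (z up), parallel to the key. Below it: an aluminium round flange, 56 dia x 20 mm, top 25 mm below this point. Starts 40 to 75 degrees counter-clockwise (from above) of the slot; only weight and friction hold it.
- cartridge: The crooked cartridge, 0.25 kg, 86 mm tall; origin at the centre of the underside of its key, a brass bar 68 long (x) x 22 wide (y) x 16 mm high under the flange. The key fits either way round (half turn). The handle's centre is 61 mm above this point.
- dock: Its dock: fixed grey block 130 (x) x 110 (y) x 28 mm high, origin at the centre of its underside. Slot in the top, centred: 80 long (x), 36 wide, 20 mm deep, inside a dark steel ring 88 mm inner dia, 10 mm high. The key drops in within 10 degrees and 3 mm of the slot. Handle centre is 89 mm above the underside while the key stands on the block, 73 mm when home (flange on the block).
- twin_grip (a point): Centre of the handle of the other, identical cartridge, already home in an identical dock (handle centre 73 mm above the table, key in line with its slot). To be left alone.
There are look-alikes about, which are no part of the job. What is shaped like the cartridge but red is not meant.

How it is judged:
By the outcome, as a careful person would: the job done as asked, in the order asked, and still so for the second after the job is handed in, with the robot touching nothing.
It also fails if it takes over 32 s, if anything falls off the work surface, if the arm or the gripper's body presses on something with over 40 N, if the wrist force passes 120 N, or if a joint passes its speed limit or range.

## Working session

There is one attempt and no reset: what is moved stays moved. The work goes in short steps, Python scripts to look and compute and a tool call to move; the robot and the scene stay as the last step left them, time stands still between calls to the robot, and variables do not carry over. Pictures are saved under pics/ and viewed, and the job is handed in when it is done.

Besides the shell and the picture viewer there is one more tool, called after "Emit:" by a JSON object that holds its "op" and its "data", one argument or row to a line. apply_moves: Moves the arm, as the interface text tells. Its arguments: {"type":"object","properties":{"motion":{"type":"array","items":{"type":"array"}},"gripper":{"type":"number"}},"required":["motion"]}

```bash
ls; mkdir -p pics; python3 - <<'E'
from plant import r
import cv2
print(r.get_obs())
for n in("scene","top"):
    im=r.snapshot(n); cv2.imwrite(f"pics/{n}0.png",im)
    c=r.camera_info(n); print(n,c)
    for t in("cartridge_grip","twin_grip","cartridge","dock"):
        print(t,[(round(d["p"],2),[round(float(d["xy"][0])*560),round(float(d["xy"][1])*420)]) for d in r.spot_point(n,t)])
E
```

```text
pics
{'t': 0.0, 'qpos': array([ 1.12170240e+00,  1.81520251e-01,  1.60797153e+00, -1.85237398e-05,
        1.35377107e+00, -2.06281467e-01]), 'dq': array([ 0.00155741, -0.00012169,  0.0012017 , -0.00097124,  0.00114585,
        0.00140774]), 'joint_efforts': array([ 1.68147875e-03, -4.33858287e+01, -3.41851974e+01,  7.03929202e-02,
        3.83116747e-02, -1.16520528e-04]), 'position': array([0.13798474, 0.55763342, 0.21603947]), 'tool_rot': array([-1.76625162,  1.56912603, -2.00906008]), 'ft_force': array([ 0.55859163, -0.16559509,  0.05476508]), 'wrist_torque': array([-0.02313943,  0.0171268 , -0.02963905]), 'width': 0.08786999993254978}
scene {'fx': 404.13679336073034, 'fy': 404.13679336073034, 'cx': 278.54053154017873, 'cy': 214.94710807163173, 'world_to_cam': array([[-0.80264819,  0.59635615, -0.01073437,  0.43405019],
       [-0.49523204, -0.65629709,  0.56922698,  0.23573423],
       [ 0.33241707,  0.46220501,  0.82211035, -1.02556703],
       [ 0.        ,  0.        ,  0.        ,  1.        ]])}
cartridge_grip [(0.94, [306, 344]), (0.61, [362, 284]), (0.56, [421, 347])]
twin_grip [(0.9, [247, 151])]
cartridge [(0.63, [356, 300]), (0.59, [409, 357])]
dock [(0.87, [355, 304])]
top {'fx': 408.0197168400499, 'fy': 408.0197168400499, 'cx': 271.1886427953556, 'cy': 203.63580989771998, 'world_to_cam': array([[ 0.01765396, -0.99961634,  0.02134275,  0.02257301],
       [ 0.9840573 ,  0.02114953,  0.1765897 , -0.55899684],
       [-0.17697334,  0.01788498,  0.98405313, -0.7999308 ],
       [ 0.        ,  0.        ,  0.        ,  1.        ]])}
cartridge_grip [(0.96, [179, 213]), (0.85, [116, 219]), (0.71, [177, 152])]
twin_grip [(0.67, [365, 229])]
cartridge [(0.82, [181, 215]), (0.74, [129, 223]), (0.59, [184, 160])]
dock [(0.82, [188, 220])]
```

View pics/scene0.png

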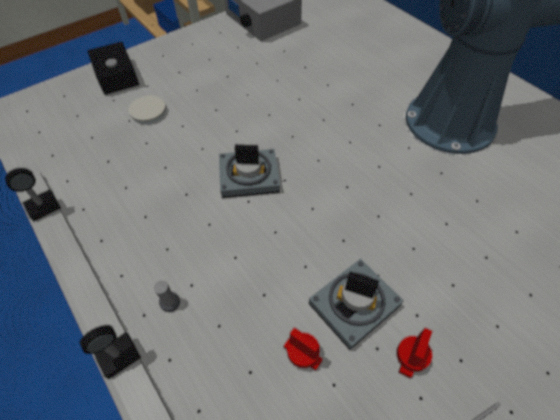

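View pics/top0.png

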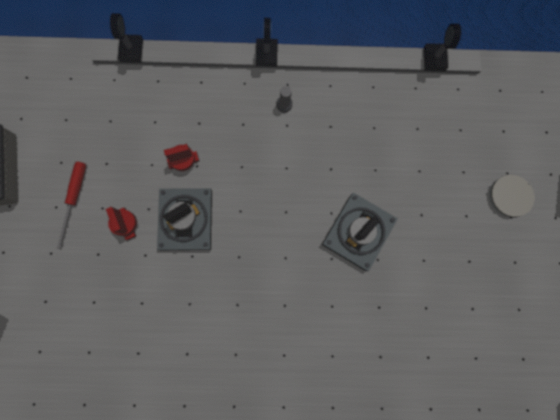

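The crooked cartridge is in the left dock: top image (180,214), scene (361,286). The twin is at top (365,229), and the two red ones are decoys. Next I'll triangulate the points and zoom in.

```bash
cat > h.py <<'E'
import numpy as np
def proj(c,P):
    P=np.atleast_2d(P); M=c["world_to_cam"]; q=P@M[:3,:3].T+M[:3,3]
    return np.c_[c["cx"]+c["fx"]*q[:,0]/-q[:,2], c["cy"]+c["fy"]*-q[:,1]/-q[:,2]]
def ray(c,uv):
    M=c["world_to_cam"]; d=np.array([(uv[0]-c["cx"])/c["fx"],-(uv[1]-c["cy"])/c["fy"],-1]); R=M[:3,:3]
    return -R.T@M[:3,3], R.T@d
def atz(c,uv,z):
    o,d=ray(c,uv); return o+d*(z-o[2])/d[2]
E
python3 - <<'E'
from plant import r
import cv2,numpy as np
from h import *
T=r.camera_info("top");S=r.camera_info("scene")
for a,b in(((179,213),(362,284)),((365,229),(247,151))):
    o1,d1=ray(T,a);o2,d2=ray(S,b)
    A=np.c_[d1,-d2];s=np.linalg.lstsq(A,o2-o1,rcond=None)[0];p,q=o1+s[0]*d1,o2+s[1]*d2
    print((p+q)/2,np.linalg.norm(p-q)); print(atz(T,a,.089),atz(S,b,.089),atz(T,a,.073))
t=cv2.imread("pics/top0.png");s=cv2.imread("pics/scene0.png")
f=lambda im,x,y,w:cv2.resize(im[y-w:y+w,x-w:x+w],(400,400),interpolation=cv2.INTER_CUBIC)
cv2.imwrite("pics/z0.png",np.hstack([f(t,185,218,36),f(s,356,302,50)]))
E
```

```text
[0.52763438 0.21567036 0.09133932] 0.002584056903343264
[0.52875262 0.21511241 0.089     ] [0.52576275 0.21609719 0.089     ] [0.53117616 0.21845581 0.073     ]
[ 0.50627946 -0.15380407  0.08634047] 0.004034610585722209
[ 0.50452876 -0.15161378  0.089     ] [ 0.50866663 -0.15339951  0.089     ] [ 0.50646564 -0.15563801  0.073     ]
```

View pics/z0.png

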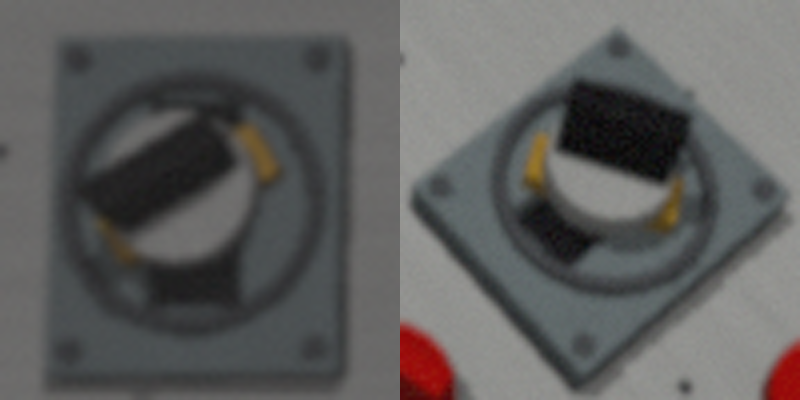

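```bash
python3 - <<'E'
import cv2,numpy as np
t=cv2.imread("pics/top0.png");s=cv2.imread("pics/scene0.png")
f=lambda im,x,y,w:cv2.resize(im[y-w:y+w,x-w:x+w],(400,400),interpolation=cv2.INTER_CUBIC)
cv2.imwrite("pics/z1.png",np.hstack([f(t,360,232,40),f(s,250,168,40)]))
E
```

```text
(no output)
```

View pics/z1.png

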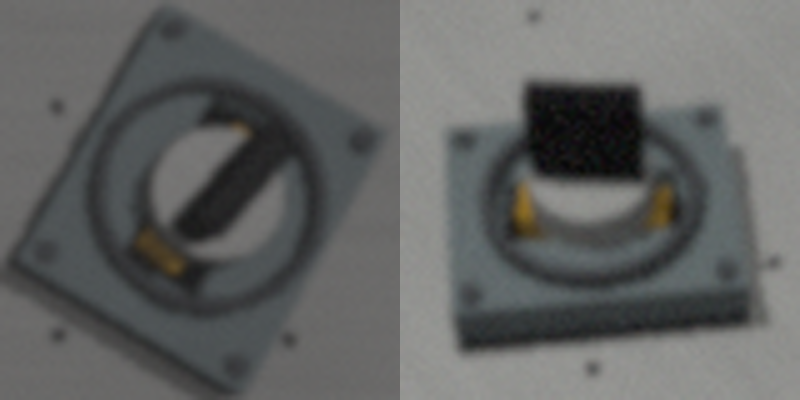

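```bash
cat > fit.py <<'E'
import cv2,numpy as np
from h import *
from scipy.optimize import minimize
def box(x,y,yaw,z0,z1,L,W):
    c,s=np.cos(yaw),np.sin(yaw)
    return np.array([[x+c*a*L/2-s*b*W/2,y+s*a*L/2+c*b*W/2,z] for a in(-1,1) for b in(-1,1) for z in(z0,z1)])
K=4
def mask(c,P,sh):
    uv=proj(c,P); h=cv2.convexHull(uv.astype(np.float32)).reshape(-1,2)
    m=np.zeros((sh[0]*K,sh[1]*K),np.uint8); cv2.fillPoly(m,[np.round(((h+.5)*K-.5)*16).astype(np.int32)],255,shift=4)
    return cv2.resize(m,(sh[1],sh[0]),interpolation=cv2.INTER_AREA)/255.
def score(c,im,P):
    # silhouette contrast: mean inside vs thin surrounding ring
    m=mask(c,P,im.shape); d=cv2.dilate(m,np.ones((5,5)))-m
    return (im*m).sum()/m.sum()-(im*d).sum()/d.sum()
def fit(cams,ims,x,y,z0,z1,L,W,yaws,weights=(1,1),sig=1):
    best=None
    f=lambda p:sig*sum(w*score(c,i,box(p[0],p[1],p[2],z0,z1,L,W)) for c,i,w in zip(cams,ims,weights))
    res=[]
    for a in yaws:
        o=minimize(f,[x,y,np.radians(a)],method="Nelder-Mead",options=dict(initial_simplex=[[x,y,np.radians(a)],[x+.006,y,np.radians(a)],[x,y+.006,np.radians(a)],[x,y,np.radians(a+10)]],xatol=1e-4,fatol=1e-3))
        res.append((o.fun,o.x[0],o.x[1],np.degrees(o.x[2])))
    return sorted(res)
E
python3 - <<'E'
from plant import r
from fit import *
C=[r.camera_info(n) for n in("top","scene")]
I=[cv2.cvtColor(cv2.imread(f"pics/{n}0.png"),6).astype(float) for n in("top","scene")]
for n,z in(("crooked",(.064,.114)),):
  for w in((1,1),(1,0),(0,1)):
    for q in fit(C,I,.528,.215,*z,.05,.014,range(-90,90,20),w)[:3]: print(n,w,np.round(q,4))
print([np.round(q,4) for q in fit(C,I,.506,-.154,.048,.098,.05,.014,range(-90,90,20))[:2]])
for x,y,ys in((.528,.215,range(-20,30,10)),(.506,-.154,range(-50,-10,10))):
    for w in((1,1),(1,0),(0,1)): print("dock",w,[np.round(q,4) for q in fit(C,I,x,y,0,.028,.13,.11,ys,w)[:2]])
E
```

```text
crooked (1, 1) [-109.1209    0.528     0.216   -56.4474]
crooked (1, 1) [-109.1175    0.528     0.216   -56.4955]
crooked (1, 1) [-109.1175    0.528     0.2159  -56.4159]
crooked (1, 0) [-39.5804   0.5275   0.2174 123.5945]
crooked (1, 0) [-39.5804   0.5276   0.2174 -56.4009]
crooked (1, 0) [-39.5267   0.5273   0.2175 -56.8727]
crooked (0, 1) [-70.0899   0.5279   0.2156 122.5748]
crooked (0, 1) [-70.084    0.5279   0.2157 -56.9619]
crooked (0, 1) [-70.084    0.5279   0.2157 -56.9327]
[array([-123.2509,    0.5077,   -0.1591,  -42.358 ]), array([-123.2509,    0.5078,   -0.159 ,  -42.2985])]
dock (1, 1) [array([-75.3519,   0.5271,   0.2176,   0.9805]), array([-75.2927,   0.5277,   0.2174,   1.8435])]
dock (1, 0) [array([-28.4331,   0.5221,   0.2165,   1.1661]), array([-28.2774,   0.5224,   0.2161,   1.4771])]
dock (0, 1) [array([-50.6871,   0.528 ,   0.2195,   1.8456]), array([-50.6194,   0.5283,   0.219 ,   1.6249])]
dock (1, 1) [array([-61.9329,   0.5066,  -0.1547, -30.2824]), array([-61.8625,   0.508 ,  -0.1553, -29.9181])]
dock (1, 0) [array([-23.8031,   0.5016,  -0.1509, -30.483 ]), array([-23.7902,   0.5021,  -0.1513, -30.426 ])]
dock (0, 1) [array([-40.6703,   0.5085,  -0.1566, -30.5374]), array([-40.5738,   0.5093,  -0.1564, -29.767 ])]
```

```bash
cat > st.py <<'E'
from plant import r
import numpy as np,sys
from scipy.spatial.transform import Rotation as Ro
def plan(tx,ty,tz,yj):
    o=r.get_obs(); R=Ro.from_euler("xyz",o["tool_rot"]).as_matrix(); p=o["position"]
    print("t",round(o["t"],2),"p",p.round(4),"q6",o["qpos"].round(3),"w",round(o["width"],4),"F",o["ft_force"].round(2),"M",o["wrist_torque"].round(3))
    print("toolx",R[:,0].round(3),"jaw yaw",round(np.degrees(np.arctan2(R[1,1],R[0,1])),2))
    Rt=np.c_[[0,0,-1],[np.cos(yj),np.sin(yj),0],np.cross([0,0,-1],[np.cos(yj),np.sin(yj),0])]
    print("shift tool axes now",(R.T@(np.array([tx,ty,tz])-p)).round(4),"rotvec deg",np.degrees(Ro.from_matrix(R.T@Rt).as_rotvec()).round(2))
if __name__=="__main__":
    a=[float(v) for v in sys.argv[1:]]; plan(a[0],a[1],a[2],np.radians(a[3]))
E
python3 st.py .528 .216 .17 33.5;python3 st.py .528 .216 .17 -146.5
python3 - <<'E'
from plant import r
from fit import *
z=[]
for n,(x,y,w) in(("top",(185,218,36)),("scene",(356,302,50))):
    c=r.camera_info(n);im=cv2.imread(f"pics/{n}0.png"); f=400/(2*w)
    im=cv2.resize(im[y-w:y+w,x-w:x+w],(400,400),interpolation=2)
    for P,col in((box(.528,.216,np.radians(-56.5),.064,.114,.05,.014),(0,255,0)),(box(.5275,.2175,np.radians(1.3),0,.028,.13,.11),(0,255,255)),(box(.528,.216,np.radians(-56.5),.028,.044,.068,.022),(255,0,255)),(box(.5275,.2175,np.radians(1.3),.027,.028,.08,.036),(255,255,0))):
        uv=(proj(c,P)-[x-w,y-w]+.5)*f
        for i in range(8):
            for j in range(i):
                if bin(i^j).count("1")==1: cv2.line(im,*[tuple(int(v) for v in uv[k].round()) for k in(i,j)],col,1)
    z.append(im)
cv2.imwrite("pics/ov.png",np.hstack(z))
E
```

```text
t 0.5 p [0.1382 0.5581 0.2169] q6 [ 1.122  0.181  1.607 -0.     1.354 -0.206] w 0.0882 F [-0.22  0.16  0.21] M [-0.011 -0.045  0.055]
toolx [-0. -0. -1.] jaw yaw 76.09
shift tool axes now [ 0.0469 -0.2384  0.4606] rotvec deg [42.59  0.    0.  ]
t 0.5 p [0.1382 0.5581 0.2169] q6 [ 1.122  0.181  1.607 -0.     1.354 -0.206] w 0.0882 F [-0.22  0.16  0.21] M [-0.011 -0.045  0.055]
toolx [-0. -0. -1.] jaw yaw 76.09
shift tool axes now [ 0.0469 -0.2384  0.4606] rotvec deg [-1.3741e+02 -1.0000e-02  0.0000e+00]
```

View pics/ov.png

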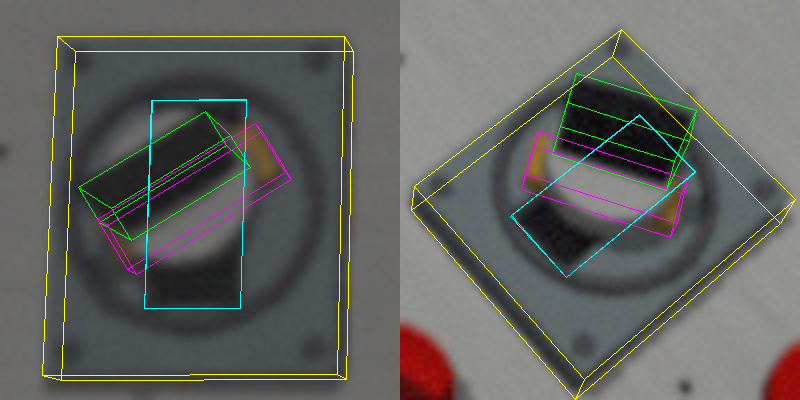

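The overlay matches both pictures: the handle is at (0.528, 0.216) with yaw -56.5°, and the slot is at +1.3°. So the handle looks about 58° clockwise of the slot, not counter-clockwise as the text says. I'll trust the pictures and turn it counter-clockwise.

Emit:
{"op": "apply_moves", "data": {
  "motion": [
    [[0,-0.017,0.033],[0,0,0]],
    [[0,-0.017,0.033],[0,0,0]],
    [[0,-0.017,0.033],[0,0,0]],
    [[0,-0.017,0.033],[0,0,0]],
    [[0,-0.017,0.033],[0,0,0]],
    [[0,-0.017,0.033],[0,0,0]],
    [[0,-0.017,0.033],[0,0,0]],
    [[0,-0.017,0.033],[0,0,0]],
    [[0,-0.017,0.033],[0,0,0]],
    [[0,-0.017,0.033],[0,0,0]],
    [[0,-0.017,0.033],[0,0,0]],
    [[0,-0.017,0.033],[0,0,0]],
    [[0,-0.017,0.033],[0,0,0]],
    [[0,-0.017,0.032],[0,0,0]],
    [[0,0,0],[8.5,0,0]],
    [[0,0,0],[8.5,0,0]],
    [[0,0,0],[8.5,0,0]],
    [[0,0,0],[8.5,0,0]],
    [[0,0,0],[8.5,0,0]],
    [[0,0,0],[0,0,0]]
  ],
  "gripper": 0.5
}}

```text
t: 2.5
position: [0.5285, 0.2163, 0.217]
tool_rot: [1.417, 1.571, 0.431]
ft_force: [0.1, 0.1, -1.4]
width: 0.0438
```

```bash
python3 st.py .528 .216 .072 33.5
```

```text
t 2.5 p [0.5285 0.2163 0.217 ] q6 [ 0.181  0.172  1.617  0.     1.352 -0.404] w 0.0438 F [ 0.13  0.12 -1.44] M [-0.013 -0.037 -0.   ]
toolx [ 0.  0. -1.] jaw yaw 33.51
shift tool axes now [ 1.45e-01 -6.00e-04 -1.00e-04] rotvec deg [ 0.01  0.   -0.01]
```

Emit:
{"op": "apply_moves", "data": {
  "motion": [
    [[0.025,0,0],[0,0,0]],
    [[0.03,0,0],[0,0,0]],
    [[0.03,0,0],[0,0,0]],
    [[0.02,0,0],[0,0,0]],
    [[0.02,0,0],[0,0,0]],
    [[0.013,0,0],[0,0,0]],
    [[0.007,0,0],[0,0,0]],
    [[0,0,0],[0,0,0]]
  ]
}}

```text
t: 3.3
position: [0.5281, 0.2162, 0.0713]
tool_rot: [-1.953, 1.569, -2.936]
ft_force: [0.2, -0.0, -0.2]
width: 0.0439
```

```bash
python3 st.py .528 .216 .072 33.5;python3 - <<'E'
from plant import r
from fit import *
t=r.snapshot("top");s=r.snapshot("scene")
f=lambda im,x,y,w:cv2.resize(im[y-w:y+w,x-w:x+w],(400,400),interpolation=cv2.INTER_CUBIC)
cv2.imwrite("pics/z2.png",np.hstack([f(t,185,218,60),f(s,356,292,60)]))
E
```

```text
t 3.3 p [0.5281 0.2162 0.0713] q6 [ 0.181  0.344  1.726 -0.     1.073 -0.407] w 0.0439 F [ 0.21 -0.02 -0.21] M [-0.023  0.054  0.021]
toolx [-0.001 -0.    -1.   ] jaw yaw 33.66
shift tool axes now [-0.0007 -0.0002  0.0001] rotvec deg [ 0.16 -0.03  0.07]
```

View pics/z2.png

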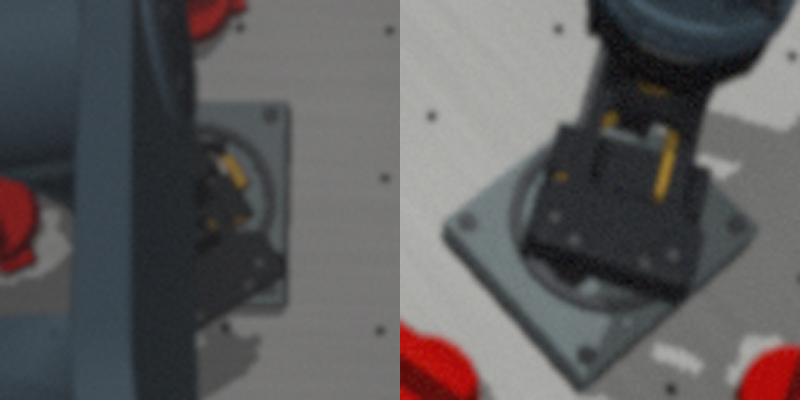

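The fingers straddle the handle, with no contact force. Next I'll close.

Emit:
{"op": "apply_moves", "data": {
  "motion": [
    [[0,0,0],[0,0,0]],
    [[0,0,0],[0,0,0]],
    [[0,0,0],[0,0,0]],
    [[0,0,0],[0,0,0]],
    [[0,0,0],[0,0,0]],
    [[0,0,0],[0,0,0]]
  ],
  "gripper": 0
}}

```text
t: 4.0
position: [0.5287, 0.2164, 0.0722]
tool_rot: [1.207, 1.57, 0.223]
ft_force: [0.7, -0.0, 2.9]
width: 0.0137
```

```bash
python3 st.py .528 .216 .072 33.5
```

```text
t 4.0 p [0.5287 0.2164 0.0722] q6 [ 0.181  0.343  1.725  0.     1.073 -0.406] w 0.0137 F [ 0.74 -0.03  2.91] M [-0.012 -0.005 -0.01 ]
toolx [ 0.001  0.    -1.   ] jaw yaw 33.59
shift tool axes now [ 0.0002 -0.0008 -0.0001] rotvec deg [ 0.09  0.01 -0.03]
```

Emit:
{"op": "apply_moves", "data": {
  "motion": [
    [[0.0005,0,0],[0,0,0]],
    [[0.0005,0,0],[0,0,0]],
    [[0,0,0],[0,0,0]]
  ]
}}

```text
t: 4.3
position: [0.529, 0.2165, 0.0722]
tool_rot: [1.184, 1.57, 0.2]
ft_force: [-2.1, 0.0, 9.6]
width: 0.0139
```

```bash
python3 st.py .528 .216 .072 33.5
```

```text
t 4.3 p [0.529  0.2165 0.0722] q6 [ 0.181  0.343  1.725  0.     1.073 -0.406] w 0.0139 F [-2.14  0.    9.57] M [-0.109  0.563  0.007]
toolx [ 0.001  0.    -1.   ] jaw yaw 33.6
shift tool axes now [ 0.0002 -0.0011 -0.0001] rotvec deg [ 0.1   0.02 -0.05]
```

Emit:
{"op": "apply_moves", "data": {
  "motion": [
    [[0,0,0],[-4,0,0]],
    [[0,0,0],[-4,0,0]],
    [[0,0,0],[-4,0,0]],
    [[0,0,0],[-4,0,0]],
    [[0,0,0],[-4,0,0]],
    [[0,0,0],[-4,0,0]],
    [[0,0,0],[-4,0,0]],
    [[0,0,0],[-4,0,0]],
    [[0,0,0],[-4,0,0]],
    [[0,0,0],[-4,0,0]]
  ]
}}

```text
t: 5.3
position: [0.5297, 0.2165, 0.0721]
tool_rot: [0.51, 1.568, 0.226]
ft_force: [0.5, 1.0, 5.3]
width: 0.0136
```

```bash
python3 st.py .528 .216 .072 91.3
```

```text
t 5.3 p [0.5297 0.2165 0.0721] q6 [ 0.181  0.344  1.724  0.     1.071 -1.106] w 0.0136 F [0.52 1.01 5.27] M [ 0.072 -0.08  -0.125]
toolx [ 0.003  0.001 -1.   ] jaw yaw 73.74
shift tool axes now [ 0.0001 -0.001  -0.0015] rotvec deg [-17.57   0.14  -0.05]
```

Emit:
{"op": "apply_moves", "data": {
  "motion": [
    [[0.0002,0,-0.0004],[-4,0,0]],
    [[0,0,-0.0004],[-4,0,0]],
    [[0,0,-0.0002],[-4,0,0]],
    [[0,0,0],[-4,0,0]],
    [[0,0,0],[0,0,0]]
  ]
}}

```text
t: 5.8
position: [0.5269, 0.2164, 0.07]
tool_rot: [-2.916, 1.569, -2.922]
ft_force: [-0.4, 1.4, -1.8]
width: 0.0138
```

```bash
python3 st.py .528 .216 .072 91.3;python3 - <<'E'
from plant import r
from fit import *
t=r.snapshot("top");s=r.snapshot("scene")
f=lambda im,x,y,w:cv2.resize(im[y-w:y+w,x-w:x+w],(400,400),interpolation=cv2.INTER_CUBIC)
cv2.imwrite("pics/z3.png",np.hstack([f(t,185,218,50),f(s,356,292,50)]))
E
```

```text
t 5.8 p [0.5269 0.2164 0.07  ] q6 [ 0.181  0.344  1.729 -0.     1.07  -1.383] w 0.0138 F [-0.38  1.38 -1.82] M [ 0.01  0.03 -0.01]
toolx [-0.001 -0.    -1.   ] jaw yaw 89.62
shift tool axes now [-0.002  -0.0004  0.0011] rotvec deg [-1.68 -0.08  0.02]
```

View pics/z3.png

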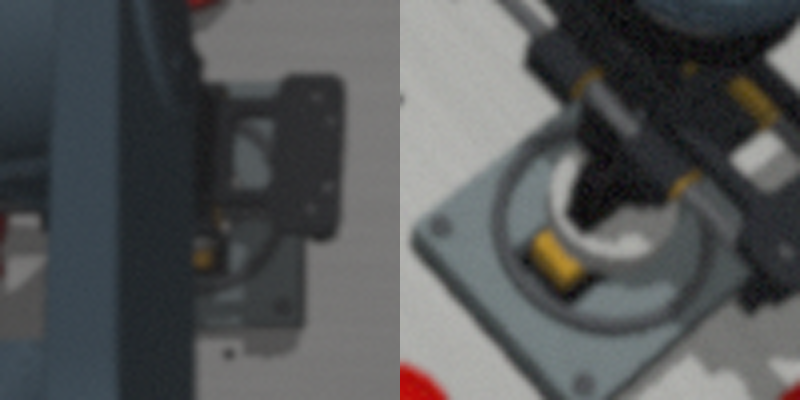

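The force has dropped and the TCP sank 2 mm, so the key is entering the slot. In the picture the brass lies in the slot's outline. I'll follow it down.

Emit:
{"op": "apply_moves", "data": {
  "motion": [
    [[0.001,0,0.0003],[-1.5,0,0]],
    [[0.001,0,0.0003],[0,0,0]],
    [[0.001,0,0],[0,0,0]],
    [[0.001,0,0],[0,0,0]],
    [[0.001,0,0],[0,0,0]],
    [[0.001,0,0],[0,0,0]],
    [[0,0,0],[0,0,0]]
  ]
}}

```text
t: 6.6
position: [0.528, 0.2165, 0.0645]
tool_rot: [-2.996, 1.57, -2.977]
ft_force: [-0.2, -0.2, -2.1]
width: 0.0138
```

```bash
python3 st.py .528 .216 .056 91.3
```

```text
t 6.6 p [0.528  0.2165 0.0645] q6 [ 0.181  0.354  1.729  0.     1.059 -1.408] w 0.0138 F [-0.16 -0.24 -2.07] M [ 0.052 -0.008 -0.028]
toolx [-0. -0. -1.] jaw yaw 91.08
shift tool axes now [ 0.0085 -0.0005  0.    ] rotvec deg [-0.22 -0.02  0.  ]
```

Emit:
{"op": "apply_moves", "data": {
  "motion": [
    [[0.001,0,0],[0,0,0]],
    [[0.001,0,0],[0,0,0]],
    [[0.001,0,0],[0,0,0]],
    [[0.001,0,0],[0,0,0]],
    [[0.001,0,0],[0,0,0]],
    [[0.001,0,0],[0,0,0]],
    [[0.001,0,0],[0,0,0]],
    [[0.0005,0,0],[0,0,0]],
    [[0,0,0],[0,0,0]]
  ]
}}

```text
t: 7.5
position: [0.5281, 0.2165, 0.0571]
tool_rot: [-2.892, 1.571, -2.873]
ft_force: [0.5, 0.0, -2.4]
width: 0.0142
```

```bash
python3 st.py .528 .216 .056 91.3
```

```text
t 7.5 p [0.5281 0.2165 0.0571] q6 [ 0.181  0.365  1.732 -0.     1.045 -1.409] w 0.0142 F [ 0.5   0.03 -2.41] M [ 0.021 -0.    -0.025]
toolx [-0. -0. -1.] jaw yaw 91.09
shift tool axes now [ 0.0011 -0.0005 -0.0001] rotvec deg [-0.21 -0.01  0.  ]
```

Emit:
{"op": "apply_moves", "data": {
  "motion": [
    [[0.0005,0,0],[0,0,0]],
    [[0.0005,0,0],[0,0,0]],
    [[0.0005,0,0],[0,0,0]],
    [[0.0005,0,0],[0,0,0]],
    [[0,0,0],[0,0,0]]
  ]
}}

```text
t: 8.0
position: [0.5283, 0.2167, 0.0562]
tool_rot: [0.162, 1.57, 0.181]
ft_force: [-3.1, -0.3, 5.5]
width: 0.0137
```

```bash
python3 st.py .528 .216 .056 91.3
```

```text
t 8.0 p [0.5283 0.2167 0.0562] q6 [ 0.181  0.367  1.732 -0.     1.043 -1.409] w 0.0137 F [-3.14 -0.29  5.52] M [-0.122  0.538 -0.058]
toolx [ 0.  0. -1.] jaw yaw 91.1
shift tool axes now [ 0.0002 -0.0007 -0.0004] rotvec deg [-0.2   0.02 -0.  ]
```

It bottomed out exactly 16 mm below where it started, with 5.5 N of contact force. I'll release and retreat.

Emit:
{"op": "apply_moves", "data": {
  "motion": [
    [[0,0,0],[0,0,0]],
    [[0,0,0],[0,0,0]],
    [[0,0,0],[0,0,0]],
    [[0,0,0],[0,0,0]],
    [[0,0,0],[0,0,0]],
    [[-0.01,0,0],[0,0,0]],
    [[-0.02,0,0],[0,0,0]],
    [[-0.03,0,0],[0,0,0]],
    [[-0.03,0,0],[0,0,0]],
    [[-0.03,0,0],[0,0,0]],
    [[-0.03,0,0],[0,0,0]],
    [[0,0,-0.03],[0,0,0]],
    [[0,0,-0.03],[0,0,0]],
    [[0,0,-0.03],[0,0,0]],
    [[0,0,-0.03],[0,0,0]],
    [[0,0,0],[0,0,0]]
  ],
  "gripper": 0.5
}}

```text
t: 9.6
position: [0.4053, 0.2144, 0.2056]
tool_rot: [2.987, 1.57, 3.007]
ft_force: [0.1, 0.1, -0.2]
width: 0.0438
```

```bash
python3 st.py .528 .216 .056 91.3;python3 - <<'E'
from plant import r
from fit import *
t=r.snapshot("top");s=r.snapshot("scene")
C=[r.camera_info(n) for n in("top","scene")]
f=lambda im,x,y,w:cv2.resize(im[y-w:y+w,x-w:x+w],(400,400),interpolation=cv2.INTER_CUBIC)
cv2.imwrite("pics/z4.png",np.hstack([f(t,185,218,50),f(s,356,292,50)]))
I=[cv2.cvtColor(i,6).astype(float) for i in(t,s)]
for w in((1,1),(0,1)):
  for z in(.073,.089): print(w,z,np.round(fit(C,I,.528,.217,z-.025,z+.025,.05,.014,range(-30,40,20),w)[0],4))
print(np.round(fit(C,I,.506,-.154,.048,.098,.05,.014,range(-60,0,20))[0],4))
E
```

```text
t 9.6 p [0.4053 0.2144 0.2056] q6 [ 0.227 -0.077  1.9    0.     1.319 -1.365] w 0.0438 F [ 0.12  0.12 -0.2 ] M [ 0.066 -0.036 -0.032]
toolx [-0.001  0.    -1.   ] jaw yaw 91.17
shift tool axes now [ 0.1496 -0.001   0.1229] rotvec deg [-0.13 -0.04 -0.01]
(1, 1) 0.073 [-109.7206    0.5263    0.2165    2.0296]
(1, 1) 0.089 [-97.1155   0.5312   0.2172   7.2117]
(0, 1) 0.073 [-70.5701   0.5256   0.2156   2.938 ]
(0, 1) 0.089 [-70.1964   0.5318   0.2193   3.0517]
[-131.4848    0.5083   -0.1592  -42.6409]
```

View pics/z4.png

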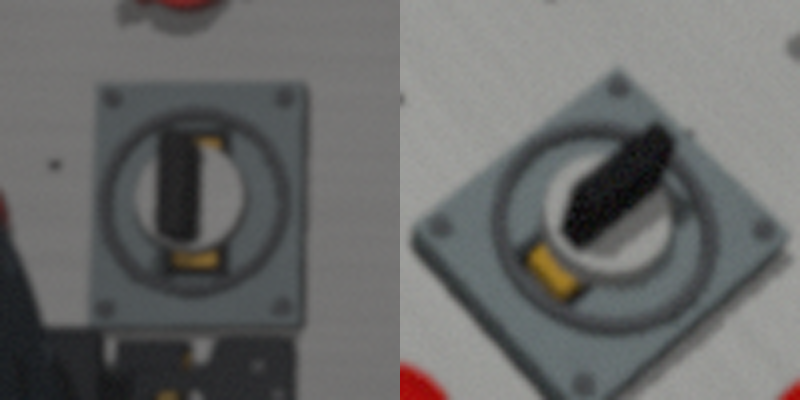

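The key sits in the slot, aligned to about 1°. The home height fits the pictures clearly better, and the twin hasn't moved.

```bash
python3 -c "
from plant import r
print(r.finish_job())"
```

```text
the job is handed in; nothing more can be done
None
```

The crooked cartridge is now fully seated in its dock. I gripped its handle, pressed with about 5–10 N and turned it about 57° counter-clockwise on the spot. It dropped 16 mm, and I let go and backed the arm clear; about 10 s were used in all.

**Seating:** The tool stopped 16 mm below its starting height with 5.5 N of contact. The last pictures show the key in the slot, within about 1° of it. Using both cameras, the picture fit clearly favours the home height; from the scene camera alone the two heights fit almost equally well.

**Other cartridge:** Its handle fits to the same pose as before, so it has not moved. That fit put its handle about 12° off its dock's axis both before and after, probably from slot play or fit error.

**Disagreement with the task text:** The text said the cartridge started counter-clockwise of the slot. Both cameras showed it about 58° clockwise, so I followed the pictures, and the key dropped in where they predicted.

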